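# Put the plug socket and carburettor bowl away in the strut-lid parts chest

## Task

Give the latch knob on the parts chest's sloping lid its quarter turn clockwise so that the lid swings fully open by itself. Then put first the steel plug socket into the chest's left compartment and after it the olive carburettor bowl into the right one (left and right as the robot sees them): lower each upright and gently until you feel it touch the pad inside, whose height is unknown, and only then let go - no dropping, no hard pressing. They must be left standing upright on the pads; leave the other things on the bench where they are.

Things in the scene. Friction and masses are not known exactly. Their poses are not given: they have to be found in the camera images.
- chest: Grey steel parts chest fixed to the bench, 160 (x) x 275 (y) mm, walls 5 mm: front wall (-x, to the robot) 100 mm high, back wall 192 mm, top sloping 30 degrees down to the robot. Origin: centre of its underside, on the bench; x to the back, y to the robot's left, z up; turned by up to 0.2 rad. A partition 90 mm high makes a left (+y) and a right compartment, each with a level cork pad inside.
- left_bay (a point): Centre of the left compartment (150 x 130 mm inside, open at the top once the lid is up) at the height of the front rim, 100 mm above the bench; axes as the chest's. Its pad covers the whole compartment; the pad's top is anywhere from 20 to 65 mm above the bench, different at every start and from the other's. It yields on a soft spring, about 1 N per mm for 10 mm, then is rigid.
- right_bay (a point): Centre of the right compartment (150 x 130 mm inside, open at the top once the lid is up) at the height of the front rim, 100 mm above the bench; axes as the chest's. Its pad covers the whole compartment; the pad's top is anywhere from 20 to 65 mm above the bench, different at every start and from the other's. It yields on a soft spring, about 1 N per mm for 10 mm, then is rigid.
- lid (a joint): Opening of the flat steel lid (193 mm from hinge to free edge, 283 mm wide) about its hinge on top of the back wall: 0 shut, 2.25 fully open (just past upright, free edge about 385 mm above the bench). Once the latch is released a damped strut swings it fully open by itself in about 4 s; nothing need pull it. It rises towards whatever held the knob: back off along the knob's axis.
- latch (a joint): Turn of the latch knob: 0 to 0.15 at the start (latched), grows clockwise as seen from outside looking at the lid, stop at 1.6. The cam lets the lid go from about 1.1 rad. Turns easily (about 0.05 N m) and stays where it is left.
- latch_grip (a point): Where to grip the black latch knob: on its axis, mid grip bar, 27 mm above the lid's face, near the middle of the lid's low front edge. The bar is 42 mm long (this point's x), 14 mm wide (y; take it across this), 26 mm tall, 14 mm clear of the lid on a stem. z is the knob's axis, out of the lid: 30 degrees from vertical, leaning to the robot while shut.
- socket_mid (a point): Centre of the loose steel deep spark plug socket, standing upright on the bench: a round bar 70 mm tall, 29 mm across for the lower 46 mm, 25 mm above, with a square drive hole in its top. About 0.17 kg. The point is half-way up, 35 mm above its foot; z is its axis, up.
- bowl_mid (a point): Centre of the loose olive plastic carburettor bowl, an open round cup standing upright on the bench: 52 mm across, 44 mm tall, wall 3 mm, with a brass post in the middle inside that stays below the rim. About 0.09 kg. The point is half-way up, 22 mm above its foot; z is its axis, up.
- terminal: Bystander: small copper ignition terminal lying between the socket's and bowl's places, 36 x 14 mm, 14 mm high. Origin at its underside.
- height_lever: Bystander: chrome mower height lever lying near the chest's front left, 160 mm long (along its x), up to 18 mm high. Origin at its underside, middle.
- oil_cap: Bystander: tin oil can cap, 38 mm across, 26 mm high, in front of the chest. Origin at its underside.
- spark_plug: Bystander: spark plug lying to the right of the chest, 72 mm long (along its x), 21 mm thick. Origin at its underside.
- jar: Bystander: amber glass jar with steel cap, 60 mm across, 85 mm tall, behind the terminal. Origin at its underside.
- spanner: Bystander: spanner lying flat at the far right, 160 mm long (along its x), under 20 mm high. Origin at its underside.
Things that resemble listed ones, but are neither listed nor needed, are in the scene too. What is shaped like the part that bears socket_mid but black or red is not meant. Leave any pink look-alike of the part that bears bowl_mid alone.

How it is judged:
By the outcome, as a careful person would: the job done as asked, in the order asked, and still so for the second after the job is handed in, with the robot touching nothing.
It also fails if it takes over 72 s, if anything falls off the work surface, if the arm or the gripper's body presses on something with over 40 N, if the wrist force passes 120 N, or if a joint passes its speed limit or range.

## Robot

A 6-joint arm with a two-finger parallel gripper is mounted at the origin on the work surface. World frame = base frame: x ahead of the robot, y to its left, z up, the work surface at z = 0. Lengths are in m, angles in rad, forces in N, time in s.
With the tool pointing down it reaches from about 0.275 to 0.725 m from the base axis. Payload 5.6 kg.
Tool frame: the origin (TCP) lies at the very end of the fingers, on their centre line; the grasp point (between the pads) lies 19 mm behind it; z points along the fingers, y is the line along which they close (so a half turn about z gives the same grasp; the last joint's range is limited). The gripper opens to 85 mm and grips with 20 to 120 N. Pads are 22 mm wide; open, the fingers measure 114 mm over their backs; the gripper's body (76 mm by 85 mm) begins 54 mm behind the grasp point. The pads swing forward as they close: fully open they stand 13 mm farther back than shut.
Start: joints at [-1.032, 0.255, 0.108, 0, -1.424, -0.285], TCP at [0.138, -0.532, 0.231] pointing down, gripper open.
Joint ranges: [-2.95, 2.95], [-1.21, 1.97], [-1.09, 1.5], [-2.87, 1.71], [-2.94, -0.07], [-3.05, 3.05]. Speed limits (rad/s): [2.57, 2.57, 3.14, 3.14, 3.14, 3.14].

## Interface

Orientations are given as a 3x3 rotation matrix whose columns are the frame's x, y, z axes.
In Python, from cell import manip gives the robot as it stands.
- The arm moves only by the tool carry_out, never from a script. Its argument "steps" is one flat list of numbers, 7 for each row, row after row: the shift along the tool's x, y, z scaled (see below), then the turn, a rotation vector about the tool's x, y, z scaled (see below), then the opening, from -1 (shut) to 1 (fully open). In form: [x, y, z, rx, ry, rz, hand, x, y, z, rx, ry, rz, hand, ...]. A call has exactly 5 rows; each row is the pose to reach, as a shift and turn from the pose commanded when the call began, along the tool's axes at that moment; what a row does not reach only later rows make up. The controller multiplies each number of a shift by 10 cm and each number of a turn by 60 degrees. A row lasts 1/12 s, in which the tool goes at most 41.7 mm and 7.16 degrees, less where a joint would pass 70% of its speed; a pose out of reach is approached as far as the arm can. A call with a number of a shift or a turn outside -1 to 1 is refused whole. A call with a gripper value outside its range is refused whole. The fingers move at their own pace and stop on an object; "force" is the grip in N (left out, the last holds). Time passes only in rows, so rows that repeat a pose let the fingers close, or fill a call up. It gives the time, the measured TCP pose, the force, the opening and the grip force at its end, in the units of the state.
- manip.read_state(): the state, without advancing time (a new reading comes with each control period).
- manip.snapshot(name): name is "side" or "top" or "wrist"; returns a dict with "frame" (420x560x3 uint8, red, green, blue), "mtx" (3x3 intrinsics, pixels), "distortion" ([k1, k2, p1, p2, k3] as OpenCV has them; the pictures are not rectified), "eye" and "attitude" of the camera in the world. Camera axes: x right, y down, z forward; pixel columns grow to the right and rows downward; lengths in m; the calibration is good to about 2 mm. A picture is of the moment at which its call begins. There is no depth.
- manip.job_done(): hands the job in; it is judged then, once.
The state is a dict: "t": time; "joints": joint angles; "qd": joint speeds; "effort": joint torques, N m; "tool_pos": TCP position; "orientation": TCP orientation; "wrist_force": force on the tool from outside, world axes, zero at the start; "wrist_torque": the same for the moment, N m; "finger_gap": finger opening in m; "grip_force": force on a finger pad.
Only numpy, scipy, OpenCV 4.12 (cv2) and the standard library are available. Lean on these libraries where they do the work, as an engineer would, in place of code of your own. Each camera call takes 0.05 s, during which the arm holds its last target. There are 200 camera calls.

## Working session

There is one attempt and no reset: what is moved stays moved. The work goes in short steps, Python scripts to look and compute and a tool call to move; the robot and the scene stay as the last step left them, time stands still between calls to the robot, and variables do not carry over. Pictures are saved under pics/ and viewed, at most 11 in all, crops included, and the job is handed in when it is done.

Besides the shell and the picture viewer there is one more tool, called after ">>>" by a JSON object that holds its "api" and its "payload", one argument or row to a line. carry_out: Moves the arm, as the interface text tells. Shifts and turns lie within -1 to 1; 1 stands for 10 cm of shift or 60 degrees of turn. Its arguments: {"type":"object","properties":{"steps":{"type":"array","items":{"type":"number"}},"force":{"type":"number"}},"required":["steps"]}

```bash
ls; mkdir -p pics; python3 - <<'E'
from cell import manip
import cv2
s=manip.read_state();print(s)
for n in("side","top"):
    d=manip.snapshot(n);cv2.imwrite(f"pics/{n}0.png",d["frame"][:,:,::-1]);print(n,d["mtx"],d["distortion"],d["eye"],d["attitude"])
E
```

```text
pics
{'t': 0.0, 'joints': array([-1.03240740e+00,  2.55771219e-01,  1.07029094e-01, -4.57794418e-04,
       -1.42391163e+00, -2.84607516e-01]), 'qd': array([ 0.00107531, -0.00059095,  0.00022112, -0.00095777,  0.00161106,
        0.00023379]), 'effort': array([ 8.83881717e-05, -3.86632919e+01,  2.37942320e+01,  5.36528975e+00,
       -6.07563692e-03, -1.10830786e-05]), 'tool_pos': array([ 0.13802144, -0.53189762,  0.23039533]), 'orientation': array([[-9.67986861e-01, -2.51000239e-01, -5.63594246e-04],
       [-2.51000857e-01,  9.67985141e-01,  1.82686355e-03],
       [ 8.70076672e-05,  1.90984255e-03, -9.99998172e-01]]), 'wrist_force': array([ 0.36569124,  0.2025813 , -0.36299575]), 'wrist_torque': array([-0.02153406,  0.01235087, -0.03024335]), 'grip_force': 0.0, 'finger_gap': 0.08533239417615528}
side [[546.46685907   0.         292.95093792]
 [  0.         546.46685907 199.94466586]
 [  0.           0.           1.        ]] [0.01741046 0.         0.         0.         0.        ] [0.27370433 0.67632042 1.08959738] [[-0.9415639  -0.25789635  0.21667232]
 [-0.33677102  0.70829178 -0.62040956]
 [ 0.00653414 -0.65712421 -0.75375399]]
top [[390.91706927   0.         283.3182128 ]
 [  0.         390.91706927 206.40853019]
 [  0.           0.           1.        ]] [-0.09105102  0.          0.          0.          0.        ] [ 0.4790252  -0.12146895  1.07320855] [[ 0.00333392 -0.99801008  0.06296643]
 [-0.99993004 -0.00404172 -0.01111699]
 [ 0.01134936 -0.06292496 -0.99795373]]
```

View pics/top0.png

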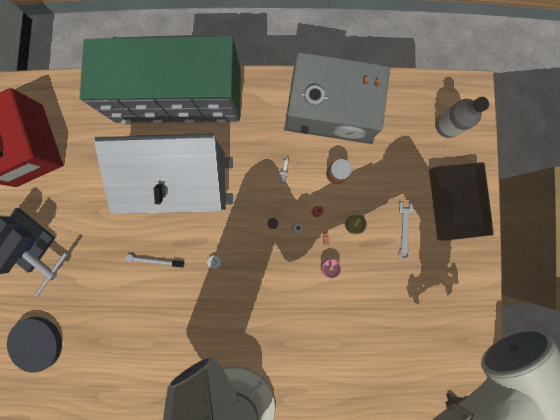

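View pics/side0.png

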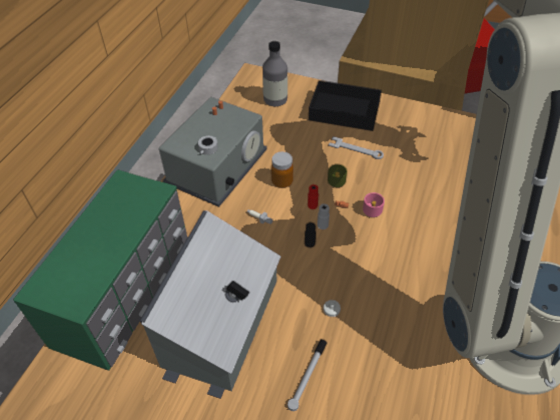

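The top view shows the chest lid, with corners near (97,140), (214,135), (222,210) and (108,213), and the knob near (159,192). The steel socket is near (297,229), between the black (272,223) and red (317,211) ones. The olive bowl is near (356,225). In the side view the knob is near (237,290), the socket near (323,215) and the bowl near (337,175).

I'll enlarge both.

```bash
python3 - <<'E'
import cv2,numpy as np
t=cv2.imread("pics/top0.png");s=cv2.imread("pics/side0.png")
a=cv2.resize(t[120:280,92:372],None,fx=2.85,fy=2.85,interpolation=cv2.INTER_CUBIC)
cv2.imwrite("pics/top0c.png",a)
b=cv2.resize(s[155:395,140:360],None,fx=2.5,fy=2.5,interpolation=cv2.INTER_CUBIC)
cv2.imwrite("pics/side0c.png",b)
E
```

```text
(no output)
```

View pics/top0c.png

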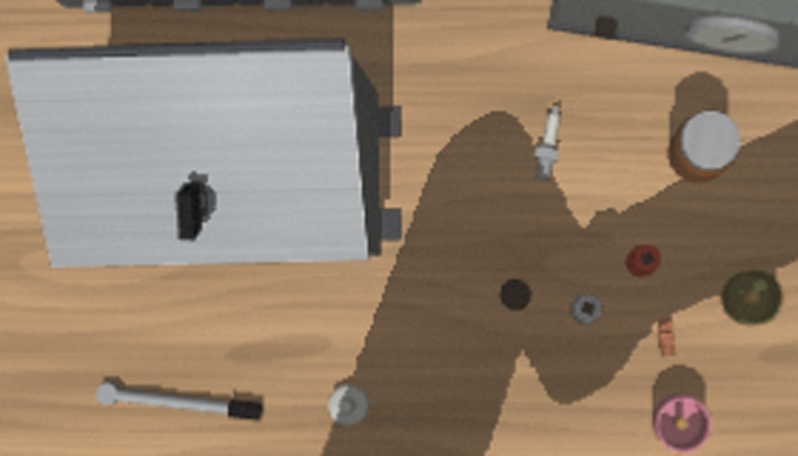

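View pics/side0c.png

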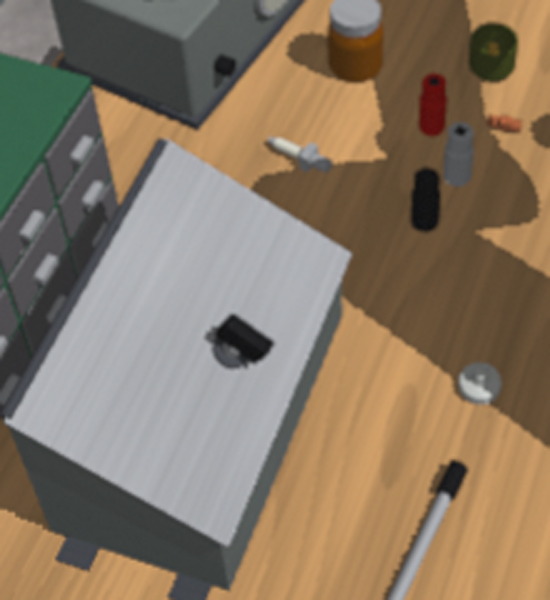

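```bash
cat > h.py <<'E'
import numpy as np,cv2
from scipy.optimize import least_squares
from scipy.spatial.transform import Rotation as R
from cell import manip
def ray(d,uv):
    p=cv2.undistortPoints(np.array([[uv]],float),d["mtx"],np.array(d["distortion"]))[0,0]
    v=np.array(d["attitude"])@[p[0],p[1],1]; return np.array(d["eye"]),v/np.linalg.norm(v)
def onz(d,uv,z):
    e,v=ray(d,uv); return e+v*(z-e[2])/v[2]
def proj(d,P):
    A=np.array(d["attitude"]); r=cv2.Rodrigues(A.T)[0]
    return cv2.projectPoints(np.atleast_2d(np.array(P,float)),r,-A.T@d["eye"],d["mtx"],np.array(d["distortion"]))[0][:,0]
def tri(obs):
    f=lambda X:np.concatenate([proj(d,X)[0]-uv for d,uv in obs])
    r=least_squares(f,[.45,-.1,.1]);return r.x,r.fun
E
python3 - <<'E'
from h import *
T=manip.snapshot("top");S=manip.snapshot("side")
import pickle;pickle.dump((T,S),open("cams.pkl","wb"))
t=lambda u,v:np.array([92+u/2.85-.3,120+v/2.85-.3]); s=lambda u,v:np.array([140+u/2.5-.3,155+v/2.5-.3])
# lid corners FL FR BL BR
tc=[t(51,267),t(369,260),t(10,54),t(346,44)]; sc=[s(230,545),s(351,255),s(8,418),s(166,142)]
def corners(q):
    x,y,a,th=q
    n=np.array([-.5,0,.866]);h=np.array([.080,0,.192])+n*th
    f=h+.193*np.array([-.866,0,-.5])
    P=[[f[0],.1415,f[2]],[f[0],-.1415,f[2]],[h[0],.1415,h[2]],[h[0],-.1415,h[2]]]
    return np.array(P)@np.array([[np.cos(a),np.sin(a),0],[-np.sin(a),np.cos(a),0],[0,0,1]])+[x,y,0]
f=lambda q:np.concatenate([(proj(T,corners(q))-tc).ravel(),(proj(S,corners(q))-sc).ravel()])
r=least_squares(f,[.5,.15,0,.004],loss="soft_l1");q=r.x;print("chest",q.round(4),f(q).round(1))
c,n_=np.cos(q[2]),np.sin(q[2]);Rc=np.array([[c,-n_,0],[n_,c,0],[0,0,1]]);o=np.array([q[0],q[1],0])
for nm,a,b in(("knobtopA",t(188,208),s(246,337)),("socktop",t(586,308),s(461,131)),("bowlrim",t(752,297),s(494,44))):
    X,e=tri([(T,a),(S,b)]);print(nm,X.round(4),e.round(2), "chest frame",(Rc.T@(X-o)).round(4))
print(onz(T,t(586,308),.07),onz(T,t(752,297),.044),onz(T,t(645,259),.07),onz(T,t(515,294),.07))
for y in(.0675,-.0675): print((Rc@[0,y,.1]+o).round(4))
E
```

```text
chest [ 6.130e-01  1.669e-01  2.600e-02 -2.000e-04] [ 1.  -0.4  0.1 -0.4 -1.2  0.7  1.2  0.5 -0.2  0.6  0.4 -0.4 -1.   1.2
  0.2 -1.6]
knobtopA [0.5666 0.1662 0.1549] [ 0.19  0.76 -0.65 -0.12] chest frame [-0.0464  0.0005  0.1549]
socktop [ 0.4877 -0.1688  0.068 ] [-0.01 -0.03  0.03  0.  ] chest frame [-0.134  -0.3323  0.068 ]
bowlrim [ 0.4986 -0.3262  0.0336] [-0. -0.  0.  0.] chest frame [-0.1272 -0.49    0.0336]
[ 0.48757253 -0.16872548  0.07      ] [ 0.49835202 -0.32418258  0.044     ] [ 0.53193229 -0.22200737  0.07      ] [ 0.4999413  -0.10478819  0.07      ]
[0.6113 0.2343 0.1   ]
[0.6148 0.0994 0.1   ]
```

```bash
cat >> h.py <<'E'
CH=np.array([.613,.167,0]);YAW=.026
RC=R.from_euler("z",YAW).as_matrix()
def down(yaw): # tool down, tool x at yaw
    c,s=np.cos(yaw),np.sin(yaw);return np.array([[c,s,0],[s,-c,0],[0,0,-1.]])
def knobR(turn=0): # tool along the knob axis
    return RC@np.array([[.866025,0,.5],[0,-1,0],[.5,0,-.866025]])@R.from_euler("z",turn).as_matrix()
def plan(poses,start=None):
    if start is None:
        s=manip.read_state();start=(s["tool_pos"],s["orientation"]);print("t",s["t"],start[0].round(4),s["wrist_force"].round(1))
    p,A=start
    for q,B in poses:
        d=A.T@(np.array(q)-p)/.1;w=R.from_matrix(A.T@B).as_rotvec()/(np.pi/3)
        print(d.round(2),w.round(3),"deg",round(np.linalg.norm(w)*60,1),"mm",round(np.linalg.norm(d)*100));p,A=np.array(q),B
def lerp(p,y0,q,y1,n):
    return [(np.array(p)+(np.array(q)-p)*k/n,down(y0+(y1-y0)*k/n)) for k in range(1,n+1)]
E
python3 - <<'E'
from h import *
G=CH+RC@[-.0444,0,.1515];K=knobR();pre=G-.10*K[:,2];print(G,pre)
s=manip.read_state()
w=pre-[.04,0,-.01]
plan(lerp(s["tool_pos"],-2.888,w,.026,7)+[(pre,K)])
E
```

```text
[0.56861501 0.16584573 0.1515    ] [0.51863191 0.16454588 0.2381025 ]
t 0.2 [ 0.138  -0.5321  0.2307] [-0.8 -0.3  0.7]
[-0.72  0.84 -0.02] [ 0.001  0.    -0.397] deg 23.8 mm 111
[-1.    0.48 -0.02] [ 0.     0.    -0.398] deg 23.9 mm 111
[-1.11  0.03 -0.02] [ 0.     0.    -0.398] deg 23.9 mm 111
[-1.03 -0.42 -0.02] [ 0.     0.    -0.398] deg 23.9 mm 111
[-0.77 -0.8  -0.02] [ 0.     0.    -0.398] deg 23.9 mm 111
[-0.38 -1.04 -0.02] [ 0.     0.    -0.398] deg 23.9 mm 111
[ 0.07 -1.11 -0.02] [ 0.     0.    -0.398] deg 23.9 mm 111
[0.4  0.01 0.1 ] [ 0.   0.5 -0. ] deg 30.0 mm 41
```

>>> {"api": "carry_out", "payload": {
  "steps": [-0.72,0.84,-0.02,0,0,-0.4,1,-0.72,0.84,-0.02,0,0,-0.4,1,-0.72,0.84,-0.02,0,0,-0.4,1,-0.72,0.84,-0.02,0,0,-0.4,1,-0.72,0.84,-0.02,0,0,-0.4,1]
}}

```text
t: 0.62
tool_pos: [0.1873, -0.432, 0.2338]
orientation: [[-0.78, -0.626, 0.001], [-0.626, 0.78, -0.001], [-0.0, -0.001, -1.0]]
wrist_force: [0.8, -0.4, 0.7]
finger_gap: 0.0854
grip_force: 0.0
```

>>> {"api": "carry_out", "payload": {
  "steps": [-1,0.48,-0.02,0,0,-0.4,1,-1,0.48,-0.02,0,0,-0.4,1,-1,0.48,-0.02,0,0,-0.4,1,-1,0.48,-0.02,0,0,-0.4,1,-1,0.48,-0.02,0,0,-0.4,1]
}}

```text
t: 1.03
tool_pos: [0.2355, -0.3327, 0.2355]
orientation: [[-0.459, -0.888, 0.0], [-0.888, 0.459, -0.0], [0.0, -0.001, -1.0]]
wrist_force: [-0.3, -0.8, 1.5]
finger_gap: 0.0854
grip_force: 0.0
```

>>> {"api": "carry_out", "payload": {
  "steps": [-1,0.03,-0.02,0,0,-0.4,1,-1,0.03,-0.02,0,0,-0.4,1,-1,0.03,-0.02,0,0,-0.4,1,-1,0.03,-0.02,0,0,-0.4,1,-1,0.03,-0.02,0,0,-0.4,1]
}}

```text
t: 1.45
tool_pos: [0.2788, -0.2431, 0.2373]
orientation: [[-0.061, -0.998, -0.0], [-0.998, 0.061, -0.0], [0.0, 0.0, -1.0]]
wrist_force: [-0.3, -0.1, 0.5]
finger_gap: 0.0852
grip_force: 0.0
```

>>> {"api": "carry_out", "payload": {
  "steps": [-1,-0.42,-0.02,0,0,-0.4,1,-1,-0.42,-0.02,0,0,-0.4,1,-1,-0.42,-0.02,0,0,-0.4,1,-1,-0.42,-0.02,0,0,-0.4,1,-1,-0.42,-0.02,0,0,-0.4,1]
}}

```text
t: 1.87
tool_pos: [0.3269, -0.1458, 0.2391]
orientation: [[0.349, -0.937, -0.001], [-0.937, -0.349, -0.0], [-0.0, 0.001, -1.0]]
wrist_force: [-0.2, 0.0, 0.1]
finger_gap: 0.0854
grip_force: 0.0
```

>>> {"api": "carry_out", "payload": {
  "steps": [-0.8,-0.8,-0.02,0,0,-0.4,1,-0.8,-0.8,-0.02,0,0,-0.4,1,-0.8,-0.8,-0.02,0,0,-0.4,1,-0.8,-0.8,-0.02,0,0,-0.4,1,-0.8,-0.8,-0.02,0,0,-0.4,1]
}}

```text
t: 2.28
tool_pos: [0.3738, -0.043, 0.2409]
orientation: [[0.699, -0.715, -0.001], [-0.715, -0.699, -0.001], [-0.0, 0.001, -1.0]]
wrist_force: [-0.5, -0.3, 0.2]
finger_gap: 0.0856
grip_force: 0.0
```

>>> {"api": "carry_out", "payload": {
  "steps": [-0.4,-1,-0.02,0,0,-0.4,1,-0.4,-1,-0.02,0,0,-0.4,1,-0.4,-1,-0.02,0,0,-0.4,1,-0.4,-1,-0.02,0,0,-0.4,1,-0.4,-1,-0.02,0,0,-0.4,1]
}}

```text
t: 2.7
tool_pos: [0.417, 0.0552, 0.2428]
orientation: [[0.929, -0.37, -0.001], [-0.37, -0.929, -0.001], [-0.001, 0.001, -1.0]]
wrist_force: [-1.2, -0.7, -0.5]
finger_gap: 0.0856
grip_force: 0.0
```

```bash
python3 - <<'E'
from h import *
G=CH+RC@[-.0444,0,.1515];K=knobR();pre=G-.10*K[:,2]
s=manip.read_state();print(s["joints"].round(2),s["orientation"].round(2))
w=pre-[.04,0,-.01]
plan([(w,down(.026)),(pre,K)])
E
```

```text
[ 0.51 -0.01 -0.17  0.   -1.41  0.68] [[ 0.93 -0.37 -0.  ]
 [-0.37 -0.93 -0.  ]
 [-0.    0.   -1.  ]]
t 2.7 [0.417  0.0552 0.2428] [-1.2 -0.7 -0.5]
[ 0.17 -1.24 -0.05] [ 0.001  0.001 -0.386] deg 23.2 mm 126
[0.4  0.01 0.1 ] [-0.   0.5  0. ] deg 30.0 mm 41
```

>>> {"api": "carry_out", "payload": {
  "steps": [0.2,-1,0,0,0,-0.386,1,0.2,-1,0,0,0,-0.386,1,0.2,-1,0,0,0,-0.386,1,0.2,-1,0,0,0,-0.386,1,0.2,-1,0,0,0,-0.386,1]
}}

```text
t: 3.12
tool_pos: [0.4723, 0.1404, 0.2427]
orientation: [[1.0, 0.024, -0.001], [0.024, -1.0, -0.001], [-0.001, 0.001, -1.0]]
wrist_force: [-0.2, -0.1, 0.6]
finger_gap: 0.0854
grip_force: 0.0
```

>>> {"api": "carry_out", "payload": {
  "steps": [0.4,-0.24,0.1,0,0.5,0,1,0.4,-0.24,0.1,0,0.5,0,1,0.4,-0.24,0.1,0,0.5,0,1,0.4,-0.24,0.1,0,0.5,0,1,0.4,-0.24,0.1,0,0.5,0,1]
}}

```text
t: 3.53
tool_pos: [0.5053, 0.1608, 0.2266]
orientation: [[0.868, 0.024, 0.496], [0.023, -1.0, 0.008], [0.496, 0.004, -0.868]]
wrist_force: [-1.1, -2.6, -2.1]
finger_gap: 0.0856
grip_force: 0.0
```

```bash
python3 - <<'E'
from h import *
G=CH+RC@[-.0444,0,.1515];K=knobR();pre=G-.10*K[:,2]
s=manip.read_state();print(s["joints"].round(2))
plan([(pre,K)])
d=manip.snapshot("wrist");im=d["frame"][:,:,::-1].copy();print(d["eye"],d["attitude"],d["mtx"])
import pickle;pickle.dump(d,open("w1.pkl","wb"))
n=-K[:,2];print(proj(d,[G,G+n*.013,G-n*.027,G+n*.013+K[:,0]*.021,G+n*.013-K[:,0]*.021]).round())
cv2.imwrite("pics/w1.png",im)
E
```

```text
[ 0.82 -0.1  -0.61  0.55 -0.76  0.43]
t 3.5333 [0.5053 0.1608 0.2266] [-1.1 -2.6 -2.1]
[ 0.17 -0.03 -0.03] [0.004 0.004 0.   ] deg 0.3 mm 18
[0.49144715 0.16160416 0.38206186] [[ 0.02383271 -0.96688163  0.25411006]
 [-0.99970449 -0.02426711  0.00142557]
 [ 0.00478816 -0.25406895 -0.96717426]] [[330.85266503   0.         279.86734497]
 [  0.         330.85266503 208.39875885]
 [  0.           0.           1.        ]]
[[275. 186.]
 [275. 190.]
 [275. 180.]
 [275. 160.]
 [275. 219.]]
```

View pics/w1.png

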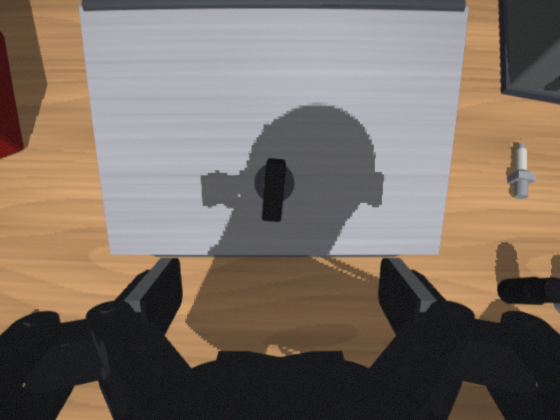

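The wrist view shows the knob bar running from (276,159) to (272,221) with its base disc at (274,182). That is within about 1 px of my prediction, and the bar is turned roughly 0.06 rad clockwise. Next I move in to grip it.

```bash
python3 - <<'E'
from h import *
G=CH+RC@[-.0444,.001,.1515];K=knobR(.06);z=K[:,2]
plan([(G-.06*z,K),(G+.016*z,K)])
E
```

```text
t 3.5833 [0.5065 0.1614 0.2286] [-0.7 -2.3 -1.1]
[ 0.15 -0.04  0.38] [0.003 0.002 0.057] deg 3.4 mm 41
[ 0.   -0.    0.76] [-0. -0. -0.] deg 0.0 mm 76
```

>>> {"api": "carry_out", "payload": {
  "steps": [0.15,-0.04,0.38,0,0,0.057,1,0.15,-0.04,0.38,0,0,0.057,1,0.15,-0.04,0.38,0,0,0.057,1,0.15,-0.04,0.38,0,0,0.057,1,0.15,-0.04,0.38,0,0,0.057,1]
}}

```text
t: 4.0
tool_pos: [0.5434, 0.1711, 0.2094]
orientation: [[0.865, -0.025, 0.501], [-0.037, -0.999, 0.015], [0.501, -0.032, -0.865]]
wrist_force: [0.2, -0.7, 0.0]
finger_gap: 0.0851
grip_force: 0.0
```

```bash
python3 - <<'E'
from h import *
G=CH+RC@[-.0444,.001,.1515];K=knobR(.06);z=K[:,2]
plan([(G+.016*z,K)])
E
```

```text
t 4.0 [0.5434 0.1711 0.2094] [ 0.2 -0.7  0. ]
[-0.07  0.06  0.79] [-0.002 -0.002  0.   ] deg 0.2 mm 79
```

>>> {"api": "carry_out", "payload": {
  "steps": [-0.07,0.06,0.3,0,0,0,1,-0.07,0.06,0.3,0,0,0,1,-0.07,0.06,0.3,0,0,0,1,-0.07,0.06,0.3,0,0,0,1,-0.07,0.06,0.3,0,0,0,1]
}}

```text
t: 4.42
tool_pos: [0.5522, 0.1672, 0.1804]
orientation: [[0.865, -0.022, 0.502], [-0.035, -0.999, 0.017], [0.501, -0.032, -0.865]]
wrist_force: [0.3, 0.0, 0.2]
finger_gap: 0.085
grip_force: 0.0
```

```bash
python3 - <<'E'
from h import *
G=CH+RC@[-.0444,.001,.1515];K=knobR(.06);z=K[:,2]
plan([(G+.016*z,K)])
E
```

```text
t 4.4167 [0.5522 0.1672 0.1804] [0.3 0.  0.2]
[-0.    0.01  0.49] [-0.003 -0.002  0.003] deg 0.3 mm 49
```

>>> {"api": "carry_out", "payload": {
  "steps": [0,0.01,0.25,0,0,0,1,0,0.01,0.49,0,0,0,0.2,0,0.01,0.49,0,0,0,-0.2,0,0.01,0.49,0,0,0,-0.4,0,0.01,0.49,0,0,0,-0.5],
  "force": 25
}}

```text
t: 4.83
tool_pos: [0.5766, 0.1666, 0.1375]
orientation: [[0.865, -0.022, 0.502], [-0.034, -0.999, 0.016], [0.501, -0.031, -0.865]]
wrist_force: [0.7, -0.1, 0.6]
finger_gap: 0.039
grip_force: 0.0
```

>>> {"api": "carry_out", "payload": {
  "steps": [0,0,0,0,0,0,-1,0,0,0,0,0,0,-1,0,0,0,0,0,0,-1,0,0,0,0,0,0,-1,0,0,0,0,0,0,-1]
}}

```text
t: 5.25
tool_pos: [0.5766, 0.1667, 0.1372]
orientation: [[0.865, -0.021, 0.502], [-0.034, -0.999, 0.016], [0.501, -0.031, -0.865]]
wrist_force: [0.4, -1.9, 4.2]
finger_gap: 0.0138
grip_force: 24.7
```

```bash
python3 - <<'E'
from h import *
G=CH+RC@[-.0444,.001,.1515];K=knobR(.06);z=K[:,2]
s=manip.read_state();print(s["joints"].round(2),s["finger_gap"],s["grip_force"],s["wrist_torque"])
plan([(G+.016*z,K)])
E
```

```text
[ 0.65  0.11 -0.7   0.76 -0.43  0.24] 0.01382769959788128 24.68661874125246 [-0.32266079  0.71792887 -0.1620747 ]
t 5.25 [0.5766 0.1667 0.1372] [ 0.4 -1.9  4.2]
[ 0. -0. -0.] [-0.003 -0.002  0.003] deg 0.3 mm 1
```

>>> {"api": "carry_out", "payload": {
  "steps": [0,0,0,0,0,0.12,-1,0,0,0,0,0,0.24,-1,0,0,0,0,0,0.36,-1,0,0,0,0,0,0.48,-1,0,0,0,0,0,0.59,-1]
}}

```text
t: 5.67
tool_pos: [0.5766, 0.1663, 0.1367]
orientation: [[0.689, -0.523, 0.501], [-0.612, -0.791, 0.015], [0.388, -0.317, -0.865]]
wrist_force: [-0.9, -2.9, 4.8]
finger_gap: 0.0144
grip_force: 24.3
```

>>> {"api": "carry_out", "payload": {
  "steps": [0,0,0,0,0,0.1,-1,0,0,0,0,0,0.2,-1,0,0,0,0,0,0.3,-1,0,0,0,0,0,0.35,-1,0,0,0,0,0,0.35,-1]
}}

```text
t: 6.08
tool_pos: [0.5764, 0.1661, 0.1366]
orientation: [[0.459, -0.734, 0.501], [-0.852, -0.523, 0.015], [0.251, -0.434, -0.865]]
wrist_force: [0.1, -2.9, 4.5]
finger_gap: 0.0144
grip_force: 24.6
```

```bash
python3 - <<'E'
from h import *
s=manip.read_state();print(s["joints"].round(2),s["grip_force"],s["wrist_torque"])
print((knobR().T@s["orientation"]).round(3))
plan([])
E
```

```text
[ 0.65  0.11 -0.7   0.76 -0.43 -0.75] 24.59769288310781 [-0.76709986  0.72126615 -0.47383123]
[[ 0.504 -0.864  0.001]
 [ 0.864  0.504 -0.002]
 [ 0.001  0.002  1.   ]]
t 6.0833 [0.5764 0.1661 0.1366] [ 0.1 -2.9  4.5]
```

>>> {"api": "carry_out", "payload": {
  "steps": [0,0,0,0,0,0.12,-1,0,0,0,0,0,0.24,-1,0,0,0,0,0,0.36,-1,0,0,0,0,0,0.42,-1,0,0,0,0,0,0.42,1]
}}

```text
t: 6.5
tool_pos: [0.5763, 0.1664, 0.1361]
orientation: [[0.104, -0.86, 0.5], [-0.994, -0.111, 0.015], [0.042, -0.499, -0.866]]
wrist_force: [0.5, -0.4, 3.8]
finger_gap: 0.0249
grip_force: 1.4
```

>>> {"api": "carry_out", "payload": {
  "steps": [0,0,-0.1,0,0,0,1,0,0,-0.3,0,0,0,1,0,0,-0.7,0,0,0,1,0,0,-1,0,0,0,1,0,0.2,-1,0,0,0,1]
}}

```text
t: 6.92
tool_pos: [0.5114, 0.1661, 0.2205]
orientation: [[0.11, -0.854, 0.509], [-0.993, -0.114, 0.023], [0.038, -0.508, -0.861]]
wrist_force: [-0.0, 1.1, 1.5]
finger_gap: 0.0842
grip_force: 0.0
```

>>> {"api": "carry_out", "payload": {
  "steps": [0,0.3,-0.3,0,0,0,1,0,0.6,-0.6,0,0,0,1,0,0.9,-0.8,0,0,0,1,0,0.9,-0.8,0,0,0,1,0,0.9,-0.8,0,0,0,1]
}}

```text
t: 7.33
tool_pos: [0.39, 0.1527, 0.2371]
orientation: [[0.113, -0.858, 0.5], [-0.993, -0.119, 0.02], [0.042, -0.499, -0.866]]
wrist_force: [0.5, 0.9, 1.2]
finger_gap: 0.0857
grip_force: 0.0
```

```bash
python3 - <<'E'
from h import *
s=manip.read_state();print(s["joints"].round(2))
S=np.array([.4876,-.1688,0.]);az=0
p=s["tool_pos"]
for yaw in(-1.5,-.9): print(yaw);plan([([.40,.10,.26],down(yaw)),([.45,-.03,.24],down(yaw)),([S[0],S[1],.2],down(yaw))])
d=manip.snapshot("side");cv2.imwrite("pics/s2.png",d["frame"][:,:,::-1])
E
```

```text
[ 1.14 -0.36 -0.77  0.57 -0.98 -1.3 ]
-1.5
t 7.3333 [0.39   0.1527 0.2371] [0.5 0.9 1.2]
[ 0.54 -0.14 -0.16] [-0.5   -0.029  0.051] deg 30.2 mm 58
[ 1.33 -0.41  0.2 ] [0. 0. 0.] deg 0.0 mm 141
[ 1.41 -0.28  0.4 ] [0. 0. 0.] deg 0.0 mm 149
-0.9
t 7.3333 [0.39   0.1527 0.2371] [0.5 0.9 1.2]
[ 0.54 -0.14 -0.16] [-0.475 -0.177 -0.509] deg 43.1 mm 58
[1.33 0.42 0.2 ] [0. 0. 0.] deg 0.0 mm 141
[1.32 0.57 0.4 ] [0. 0. 0.] deg 0.0 mm 149
```

View pics/s2.png

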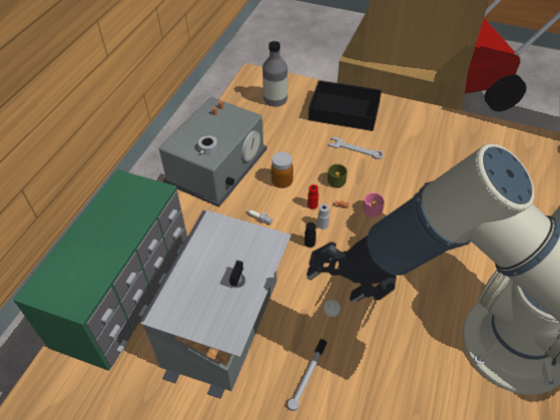

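The side view shows the lid part-way up and still rising. The bar is turned and the gripper is clear, so I'll go to the steel socket.

```bash
python3 - <<'E'
from h import *
y=-1.31
plan([([.395,.09,.25],down(y)),([.42,-.01,.24],down(y)),([.45,-.10,.22],down(y)),([.4876,-.1688,.18],down(y))])
E
```

```text
t 7.3833 [0.3909 0.1521 0.2368] [ 0.5 -0.1  1. ]
[ 0.63 -0.03 -0.1 ] [-0.494 -0.078 -0.129] deg 31.0 mm 64
[1.03 0.02 0.1 ] [0. 0. 0.] deg 0.0 mm 104
[ 0.95 -0.06  0.2 ] [0. 0. 0.] deg 0.0 mm 97
[ 0.76 -0.19  0.4 ] [0. 0. 0.] deg 0.0 mm 88
```

>>> {"api": "carry_out", "payload": {
  "steps": [0.63,-0.03,-0.1,-0.494,-0.078,-0.129,0.4,0.63,-0.03,-0.1,-0.494,-0.078,-0.129,0.4,0.63,-0.03,-0.1,-0.494,-0.078,-0.129,0.4,0.63,-0.03,-0.1,-0.494,-0.078,-0.129,0.4,0.63,-0.03,-0.1,-0.494,-0.078,-0.129,0.4]
}}

```text
t: 7.8
tool_pos: [0.3969, 0.0879, 0.2505]
orientation: [[0.233, -0.97, 0.069], [-0.972, -0.233, 0.006], [0.011, -0.068, -0.998]]
wrist_force: [-0.0, 0.3, 0.8]
finger_gap: 0.0598
grip_force: 0.0
```

>>> {"api": "carry_out", "payload": {
  "steps": [1,0.02,0.1,0,0,0,0.4,1,0.02,0.1,0,0,0,0.4,1,0.02,0.1,0,0,0,0.4,1,0.02,0.1,0,0,0,0.4,1,0.02,0.1,0,0,0,0.4]
}}

```text
t: 8.22
tool_pos: [0.4183, -0.011, 0.2397]
orientation: [[0.227, -0.971, 0.069], [-0.974, -0.227, 0.001], [0.015, -0.068, -0.998]]
wrist_force: [0.8, 0.5, 0.1]
finger_gap: 0.0595
grip_force: 0.0
```

>>> {"api": "carry_out", "payload": {
  "steps": [0.95,-0.06,0.2,0,0,0,0.4,0.95,-0.06,0.2,0,0,0,0.4,0.95,-0.06,0.2,0,0,0,0.4,0.95,-0.06,0.2,0,0,0,0.4,0.95,-0.06,0.2,0,0,0,0.4]
}}

```text
t: 8.63
tool_pos: [0.447, -0.1005, 0.2221]
orientation: [[0.23, -0.971, 0.07], [-0.973, -0.23, 0.002], [0.014, -0.069, -0.998]]
wrist_force: [-0.6, 0.5, 0.1]
finger_gap: 0.0596
grip_force: 0.0
```

>>> {"api": "carry_out", "payload": {
  "steps": [0.76,-0.19,0.4,0,0,0,0.4,0.76,-0.19,0.4,0,0,0,0.4,0.76,-0.19,0.4,0,0,0,0.4,0.76,-0.19,0.4,0,0,0,0.4,0.76,-0.19,0.4,0,0,0,0.4]
}}

```text
t: 9.05
tool_pos: [0.4859, -0.1687, 0.1857]
orientation: [[0.232, -0.97, 0.072], [-0.973, -0.232, 0.002], [0.015, -0.07, -0.997]]
wrist_force: [0.2, -0.6, -0.1]
finger_gap: 0.0599
grip_force: 0.0
```

```bash
python3 - <<'E'
from h import *
s=manip.read_state();print(s["joints"].round(2),s["finger_gap"])
y=-1.31;P=[.4876,-.1688]
plan([(P+[.11],down(y)),(P+[.02],down(y))])
d=manip.snapshot("wrist");cv2.imwrite("pics/w2.png",d["frame"][:,:,::-1])
f=[proj(d,[[P[0],P[1],z]])[0].round(1) for z in(.07,0)];print(f,proj(d,[[P[0]+.01,P[1],.07],[P[0],P[1]+.01,.07]]).round(1))
E
```

```text
[-0.03  0.16 -0.13 -0.   -1.21  0.27] 0.0598669577054513
t 9.05 [ 0.4859 -0.1687  0.1857] [ 0.2 -0.6 -0.1]
[-0.01  0.04  0.76] [-0.067 -0.015 -0.025] deg 4.4 mm 76
[0.  0.  0.9] [0. 0. 0.] deg 0.0 mm 90
[array([288.1, 205.1]), array([291.3, 188.8])] [[276.  202.1]
 [285.1 216.8]]
```

View pics/w2.png

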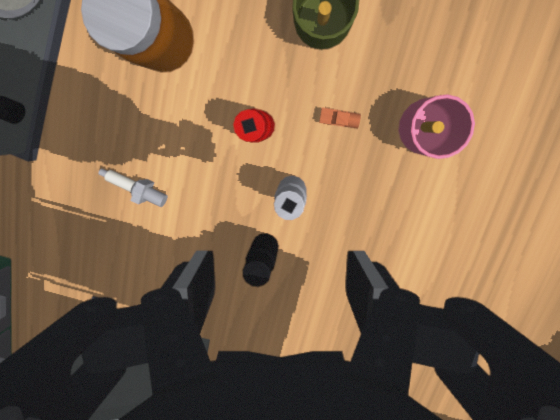

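The wrist view shows the steel socket's top at (290,206), with red at (253,126) and black at (260,260). I predicted (288,205), so x is about 1.5 mm less than I had. Now I descend and grip.

>>> {"api": "carry_out", "payload": {
  "steps": [-0.01,0.06,0.76,-0.067,-0.015,-0.025,0.3,-0.01,0.06,0.76,-0.067,-0.015,-0.025,0.3,-0.01,0.06,0.76,-0.067,-0.015,-0.025,0.3,-0.01,0.06,0.76,-0.067,-0.015,-0.025,0.3,-0.01,0.06,0.76,-0.067,-0.015,-0.025,0.3]
}}

```text
t: 9.52
tool_pos: [0.4865, -0.1695, 0.1122]
orientation: [[0.259, -0.966, 0.004], [-0.966, -0.259, -0.001], [0.003, -0.004, -1.0]]
wrist_force: [0.5, 0.5, 0.9]
finger_gap: 0.0553
grip_force: 0.0
```

```bash
python3 - <<'E'
from h import *
plan([([.4862,-.1687,.02],down(-1.31))])
E
```

```text
t 9.5167 [ 0.4865 -0.1695  0.1122] [0.5 0.5 0.9]
[-0.01  0.    0.92] [-0.004 -0.002  0.001] deg 0.3 mm 92
```

>>> {"api": "carry_out", "payload": {
  "steps": [0,0,0.3,-0.004,0,0,0.3,0,0,0.6,-0.004,0,0,0.3,0,0,0.8,-0.004,0,0,0.3,0,0,0.91,-0.004,0,0,0.3,0,0,0.91,-0.004,0,0,0.3],
  "force": 35
}}

```text
t: 9.93
tool_pos: [0.4854, -0.1694, 0.0187]
orientation: [[0.258, -0.966, -0.003], [-0.966, -0.258, -0.001], [0.0, 0.004, -1.0]]
wrist_force: [-0.1, 0.7, 0.5]
finger_gap: 0.0553
grip_force: 0.0
```

>>> {"api": "carry_out", "payload": {
  "steps": [0,0,0,0,0,0,0,0,0,0,0,0,0,-0.2,0,0,0,0,0,0,-1,0,0,0,0,0,0,-1,0,0,0,0,0,0,-1]
}}

```text
t: 10.35
tool_pos: [0.4873, -0.1699, 0.0209]
orientation: [[0.258, -0.966, 0.001], [-0.966, -0.258, -0.002], [0.002, -0.001, -1.0]]
wrist_force: [-0.6, 1.0, 7.8]
finger_gap: 0.0277
grip_force: 34.4
```

```bash
python3 - <<'E'
from h import *
s=manip.read_state();print(s["finger_gap"],s["grip_force"])
L=CH+RC@[-.01,.0675,0];y=-1.31;Z=.31;print(L)
p=s["tool_pos"]
plan([(p+[0,0,.09],down(y)),([.44,-.11,.17+.0],down(y)),([.42,-.01,.22],down(y)),([.43,.09,.27],down(y)),([.48,.17,.28],down(y)),([.55,.23,.27],down(y)),([L[0],L[1],.25],down(y))])
d=manip.snapshot("top");cv2.imwrite("pics/t3.png",d["frame"][:,:,::-1])
E
```

```text
0.027682055228885324 34.4033222773578
[0.60124858 0.23421722 0.        ]
t 10.35 [ 0.4873 -0.1699  0.0209] [-0.6  1.   7.8]
[ 0.  -0.  -0.9] [-0.001 -0.002  0.   ] deg 0.1 mm 90
[-0.7   0.3  -0.59] [0. 0. 0.] deg 0.0 mm 96
[-1.02 -0.06 -0.5 ] [0. 0. 0.] deg 0.0 mm 114
[-0.94 -0.35 -0.5 ] [0. 0. 0.] deg 0.0 mm 112
[-0.64 -0.69 -0.1 ] [0. 0. 0.] deg 0.0 mm 95
[-0.4  -0.83  0.1 ] [0. 0. 0.] deg 0.0 mm 93
[ 0.09 -0.51  0.2 ] [0. 0. 0.] deg 0.0 mm 55
```

>>> {"api": "carry_out", "payload": {
  "steps": [0,0,-0.2,0,0,0,-1,0,0,-0.5,0,0,0,-1,0,0,-0.9,0,0,0,-1,0,0,-0.9,0,0,0,-1,0,0,-0.9,0,0,0,-1]
}}

```text
t: 10.82
tool_pos: [0.4874, -0.1697, 0.1114]
orientation: [[0.257, -0.966, 0.003], [-0.966, -0.257, -0.001], [0.002, -0.002, -1.0]]
wrist_force: [-0.1, -0.1, -3.2]
finger_gap: 0.028
grip_force: 35.4
```

>>> {"api": "carry_out", "payload": {
  "steps": [-0.2,0.1,-0.2,0,0,0,-1,-0.5,0.2,-0.4,0,0,0,-1,-0.7,0.3,-0.6,0,0,0,-1,-0.7,0.3,-0.6,0,0,0,-1,-0.7,0.3,-0.6,0,0,0,-1]
}}

```text
t: 11.23
tool_pos: [0.4385, -0.1088, 0.1689]
orientation: [[0.259, -0.966, -0.002], [-0.966, -0.259, -0.0], [-0.0, 0.002, -1.0]]
wrist_force: [-0.3, -0.5, -2.6]
finger_gap: 0.0277
grip_force: 35.5
```

>>> {"api": "carry_out", "payload": {
  "steps": [-0.3,-0.02,-0.15,0,0,0,-1,-0.6,-0.04,-0.3,0,0,0,-1,-0.9,-0.06,-0.45,0,0,0,-1,-1,-0.06,-0.5,0,0,0,-1,-1,-0.06,-0.5,0,0,0,-1]
}}

```text
t: 11.65
tool_pos: [0.4192, -0.0098, 0.2184]
orientation: [[0.259, -0.966, -0.004], [-0.966, -0.259, -0.0], [-0.001, 0.004, -1.0]]
wrist_force: [0.0, -0.5, -2.5]
finger_gap: 0.0278
grip_force: 35.5
```

>>> {"api": "carry_out", "payload": {
  "steps": [-0.3,-0.1,-0.15,0,0,0,-1,-0.6,-0.2,-0.3,0,0,0,-1,-0.9,-0.3,-0.45,0,0,0,-1,-0.94,-0.35,-0.5,0,0,0,-1,-0.94,-0.35,-0.5,0,0,0,-1]
}}

```text
t: 12.07
tool_pos: [0.43, 0.0896, 0.2675]
orientation: [[0.259, -0.966, -0.005], [-0.966, -0.259, -0.002], [0.0, 0.005, -1.0]]
wrist_force: [0.9, 0.4, -2.0]
finger_gap: 0.0276
grip_force: 35.5
```

```bash
python3 - <<'E'
from h import *
L=CH+RC@[-.01,.0675,0];y=-1.31
s=manip.read_state();print(s["joints"].round(2),s["finger_gap"],s["grip_force"])
plan([([.48,.17,.28],down(y)),([.55,.22,.27],down(y)),([L[0],L[1],.25],down(y))])
d=manip.snapshot("side");cv2.imwrite("pics/s3.png",d["frame"][:,:,::-1])
E
```

```text
[ 0.56  0.03 -0.07 -0.   -1.48 -0.3 ] 0.02756193054382286 35.544600470457226
t 12.0667 [0.43   0.0896 0.2675] [ 0.9  0.4 -2. ]
[-0.65 -0.69 -0.13] [ 0.005 -0.     0.001] deg 0.3 mm 96
[-0.3  -0.81  0.1 ] [0. 0. 0.] deg 0.0 mm 87
[-0.01 -0.53  0.2 ] [0. 0. 0.] deg 0.0 mm 57
```

View pics/s3.png

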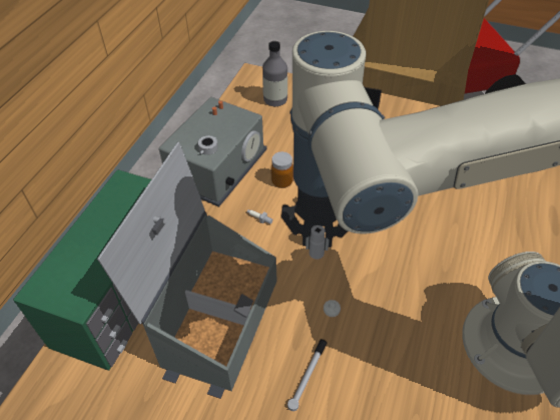

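The side view shows the lid fully open and both cork pads visible. The socket is held upright near (318,240). I'm moving it over the left bay.

>>> {"api": "carry_out", "payload": {
  "steps": [-0.2,-0.23,-0.05,0,0,0,-1,-0.4,-0.46,-0.1,0,0,0,-1,-0.6,-0.69,-0.13,0,0,0,-1,-0.65,-0.69,-0.13,0,0,0,-1,-0.65,-0.69,-0.13,0,0,0,-1]
}}

```text
t: 12.53
tool_pos: [0.4791, 0.1688, 0.2782]
orientation: [[0.257, -0.966, -0.008], [-0.967, -0.257, -0.004], [0.001, 0.009, -1.0]]
wrist_force: [-0.5, -0.0, -1.8]
finger_gap: 0.0277
grip_force: 35.7
```

>>> {"api": "carry_out", "payload": {
  "steps": [-0.1,-0.27,0,0,0,0,-1,-0.2,-0.54,0.1,0,0,0,-1,-0.3,-0.81,0.1,0,0,0,-1,-0.3,-0.81,0.1,0,0,0,-1,-0.3,-0.81,0.1,0,0,0,-1]
}}

```text
t: 12.95
tool_pos: [0.5497, 0.2174, 0.2679]
orientation: [[0.256, -0.967, -0.008], [-0.967, -0.256, -0.004], [0.002, 0.009, -1.0]]
wrist_force: [-0.1, -0.7, -2.6]
finger_gap: 0.0275
grip_force: 35.9
```

>>> {"api": "carry_out", "payload": {
  "steps": [0,-0.2,0.1,0,0,0,-1,0,-0.4,0.2,0,0,0,-1,0,-0.53,0.2,0,0,0,-1,0,-0.53,0.2,0,0,0,-1,0,-0.53,0.2,0,0,0,-1]
}}

```text
t: 13.37
tool_pos: [0.6004, 0.2309, 0.25]
orientation: [[0.256, -0.967, -0.005], [-0.967, -0.256, -0.002], [0.001, 0.005, -1.0]]
wrist_force: [0.4, -0.3, -1.8]
finger_gap: 0.0276
grip_force: 36.0
```

```bash
python3 - <<'E'
from h import *
L=CH+RC@[-.01,.0675,0];y=-1.31
s=manip.read_state();print(s["joints"].round(2),s["grip_force"])
plan([([L[0],L[1],.155],down(y)),([L[0],L[1],.095],down(y))])
E
```

```text
[ 0.61  0.45  0.44 -0.   -1.56 -0.35] 35.95848901430145
t 13.3667 [0.6004 0.2309 0.25  ] [ 0.4 -0.3 -1.8]
[-0.03 -0.02  0.95] [ 0.005 -0.001 -0.002] deg 0.3 mm 95
[0.  0.  0.6] [0. 0. 0.] deg 0.0 mm 60
```

```bash
cat > pad.py <<'E'
from h import *
im=cv2.imread("pics/s3.png").astype(int)
import pickle;T,S=pickle.load(open("cams.pkl","rb"))
for n,ys in(("L",(.04,.07,.1)),("R",(-.03,-.06,-.09))):
    for y in ys:
        zs=np.arange(.01,.12,.005);P=[CH+RC@[.075,y,z] for z in zs];uv=proj(S,P).round().astype(int)
        print(n,y,[int(im[v,u,2]-im[v,u,0]) for u,v in uv])
E
python3 pad.py
```

```text
L 0.04 [45, 47, 48, 14, 4, -2, -2, -3, -2, -1, -1, -2, -2, -1, -1, -2, -2, -2, -2, -2, -2, -2]
L 0.07 [50, 51, 45, 23, 7, -2, -1, -1, -1, -1, -2, -2, -1, -2, -1, -2, -2, -2, -3, -1, -1, -3]
L 0.1 [-2, -2, -2, -1, -1, -1, -1, -2, -2, -3, -2, -3, -3, -4, -5, -3, -3, -2, -1, -1, -2, -2]
R -0.03 [-3, -4, -4, -3, 13, 39, 50, 50, 49, 45, 34, 20, 7, -2, -1, -1, -1, -1, -2, 0, -1, -2]
R -0.06 [53, 48, 45, 47, 45, 50, 49, 45, 50, 48, 41, 29, -2, -1, -1, -2, -1, -1, -1, -3, -1, -1]
R -0.09 [44, 45, 46, 52, 54, 47, 44, 42, 42, 43, 31, 6, -1, -1, -1, -1, -3, -2, -1, -1, 0, -2]
```

>>> {"api": "carry_out", "payload": {
  "steps": [-0.03,-0.02,0.2,0.005,0,0,-1,-0.03,-0.02,0.4,0.005,0,0,-1,-0.03,-0.02,0.7,0.005,0,0,-1,-0.03,-0.02,0.95,0.005,0,0,-1,-0.03,-0.02,0.95,0.005,0,0,-1]
}}

```text
t: 13.78
tool_pos: [0.5974, 0.2338, 0.1503]
orientation: [[0.256, -0.967, -0.008], [-0.967, -0.256, -0.003], [0.001, 0.009, -1.0]]
wrist_force: [-1.7, -0.4, -3.7]
finger_gap: 0.0276
grip_force: 35.9
```

>>> {"api": "carry_out", "payload": {
  "steps": [0,0,0.15,0,0,0,-1,0,0,0.3,0,0,0,-1,0,0,0.45,0,0,0,-1,0,0,0.55,0,0,0,-1,0,0,0.55,0,0,0,-1]
}}

```text
t: 14.2
tool_pos: [0.6004, 0.2351, 0.0998]
orientation: [[0.257, -0.966, -0.001], [-0.966, -0.257, -0.001], [0.001, 0.001, -1.0]]
wrist_force: [0.2, 0.1, -1.6]
finger_gap: 0.0278
grip_force: 36.0
```

The pads show up in the picture: left about 25 mm high, right about 63 mm.

>>> {"api": "carry_out", "payload": {
  "steps": [0,0,0.1,0,0,0,-1,0,0,0.2,0,0,0,-1,0,0,0.3,0,0,0,-1,0,0,0.4,0,0,0,-1,0,0,0.42,0,0,0,-1]
}}

```text
t: 14.62
tool_pos: [0.6002, 0.2353, 0.0558]
orientation: [[0.257, -0.966, -0.002], [-0.966, -0.257, -0.001], [0.001, 0.003, -1.0]]
wrist_force: [-0.1, 0.3, -3.6]
finger_gap: 0.0278
grip_force: 36.0
```

>>> {"api": "carry_out", "payload": {
  "steps": [0,0,0.01,0,0,0,-1,0,0,0.02,0,0,0,-1,0,0,0.03,0,0,0,-1,0,0,0.04,0,0,0,-1,0,0,0.04,0,0,0,-1]
}}

```text
t: 15.03
tool_pos: [0.6016, 0.236, 0.0546]
orientation: [[0.257, -0.966, 0.002], [-0.966, -0.257, 0.001], [-0.0, -0.002, -1.0]]
wrist_force: [-0.1, 0.4, -2.5]
finger_gap: 0.0278
grip_force: 36.0
```

```bash
python3 -c "
from h import *
plan([])"
```

```text
t 15.0333 [0.6016 0.236  0.0546] [-0.1  0.4 -2.5]
```

>>> {"api": "carry_out", "payload": {
  "steps": [0,0,0.01,0,0,0,-1,0,0,0.02,0,0,0,-1,0,0,0.03,0,0,0,-1,0,0,0.04,0,0,0,-1,0,0,0.04,0,0,0,-1]
}}

```text
t: 15.45
tool_pos: [0.6013, 0.2358, 0.0501]
orientation: [[0.257, -0.966, 0.001], [-0.966, -0.257, 0.0], [0.0, -0.001, -1.0]]
wrist_force: [-0.5, -0.0, -2.0]
finger_gap: 0.0275
grip_force: 36.0
```

>>> {"api": "carry_out", "payload": {
  "steps": [0,0,0.01,0,0,0,-1,0,0,0.02,0,0,0,-1,0,0,0.03,0,0,0,-1,0,0,0.03,0,0,0,-1,0,0,0.03,0,0,0,-1]
}}

```text
t: 15.87
tool_pos: [0.6014, 0.2358, 0.0473]
orientation: [[0.257, -0.966, 0.001], [-0.966, -0.257, 0.0], [0.0, -0.001, -1.0]]
wrist_force: [0.5, -0.5, -1.5]
finger_gap: 0.0276
grip_force: 36.0
```

>>> {"api": "carry_out", "payload": {
  "steps": [0,0,0.01,0,0,0,-1,0,0,0.02,0,0,0,-1,0,0,0.03,0,0,0,-1,0,0,0.03,0,0,0,-1,0,0,0.03,0,0,0,-1]
}}

```text
t: 16.28
tool_pos: [0.6014, 0.2358, 0.0443]
orientation: [[0.257, -0.966, 0.001], [-0.966, -0.257, 0.0], [0.0, -0.001, -1.0]]
wrist_force: [-0.2, -0.7, -2.7]
finger_gap: 0.0277
grip_force: 36.0
```

>>> {"api": "carry_out", "payload": {
  "steps": [0,0,0.01,0,0,0,-1,0,0,0.02,0,0,0,-1,0,0,0.03,0,0,0,-1,0,0,0.03,0,0,0,-1,0,0,0.03,0,0,0,-1]
}}

```text
t: 16.7
tool_pos: [0.6017, 0.236, 0.0417]
orientation: [[0.257, -0.966, 0.002], [-0.966, -0.257, 0.0], [0.0, -0.002, -1.0]]
wrist_force: [-0.4, 0.4, 0.5]
finger_gap: 0.0273
grip_force: 36.2
```

>>> {"api": "carry_out", "payload": {
  "steps": [0,0,0.01,0,0,0,-1,0,0,0.01,0,0,0,-1,0,0,0.01,0,0,0,-1,0,0,0.01,0,0,0,-1,0,0,0.01,0,0,0,-1]
}}

```text
t: 17.12
tool_pos: [0.6017, 0.236, 0.0406]
orientation: [[0.257, -0.966, 0.002], [-0.966, -0.257, 0.0], [0.0, -0.002, -1.0]]
wrist_force: [0.1, -0.3, -0.0]
finger_gap: 0.0273
grip_force: 36.3
```

>>> {"api": "carry_out", "payload": {
  "steps": [0,0,0.01,0,0,0,-1,0,0,0.01,0,0,0,-1,0,0,0.01,0,0,0,-1,0,0,0.01,0,0,0,-1,0,0,0.01,0,0,0,-1]
}}

```text
t: 17.53
tool_pos: [0.6017, 0.2359, 0.0396]
orientation: [[0.257, -0.966, 0.002], [-0.966, -0.257, 0.0], [0.0, -0.002, -1.0]]
wrist_force: [-0.0, 0.9, 1.7]
finger_gap: 0.0273
grip_force: 36.4
```

The pad is felt, with about 4 N of change. Releasing and backing straight up.

>>> {"api": "carry_out", "payload": {
  "steps": [0,0,0,0,0,0,-0.3,0,0,0,0,0,0,-0.15,0,0,0,0,0,0,0,0,0,0,0,0,0,0.15,0,0,0,0,0,0,0.2]
}}

```text
t: 17.95
tool_pos: [0.6014, 0.2358, 0.0393]
orientation: [[0.257, -0.966, 0.001], [-0.966, -0.257, 0.0], [0.0, -0.001, -1.0]]
wrist_force: [0.4, 0.4, 1.4]
finger_gap: 0.0513
grip_force: 0.0
```

>>> {"api": "carry_out", "payload": {
  "steps": [0,0,-0.05,0,0,0,0.2,0,0,-0.2,0,0,0,0.2,0,0,-0.5,0,0,0,0.2,0,0,-0.8,0,0,0,0.2,0,0,-1,0,0,0,0.2]
}}

```text
t: 18.37
tool_pos: [0.6024, 0.236, 0.1431]
orientation: [[0.257, -0.966, 0.005], [-0.966, -0.257, 0.001], [-0.0, -0.005, -1.0]]
wrist_force: [0.3, -0.3, 0.6]
finger_gap: 0.0512
grip_force: 0.0
```

>>> {"api": "carry_out", "payload": {
  "steps": [0,0,-0.3,0,0,0,0.4,0,0,-0.6,0,0,0,0.4,0,0,-1,0,0,0,0.4,0,0,-1,0,0,0,0.4,0,0,-1,0,0,0,0.4]
}}

```text
t: 18.78
tool_pos: [0.6024, 0.2363, 0.2432]
orientation: [[0.257, -0.966, 0.007], [-0.966, -0.257, 0.004], [-0.002, -0.008, -1.0]]
wrist_force: [0.8, 0.0, -1.9]
finger_gap: 0.0597
grip_force: 0.0
```

```bash
python3 - <<'E'
from h import *
s=manip.read_state();print(s["joints"].round(2),s["finger_gap"]);y=-1.31;yb=-1.45
p=s["tool_pos"]
plan([([.53,.17,.26],down(y)),([.46,.10,.26],down(y)),([.43,.0,.26],down(y)),([.43,-.1,.25],down(yb)),([.44,-.2,.24],down(yb)),([.47,-.28,.22],down(yb)),([.498,-.325,.17],down(yb))])
d=manip.snapshot("wrist");cv2.imwrite("pics/w4.png",d["frame"][:,:,::-1])
P=[CH+RC@[-.01,.0675,0]+[0,0,z] for z in(.02,.09)];print(proj(d,P).round())
E
```

```text
[ 0.62  0.45  0.41  0.   -1.53 -0.36] 0.05967277421769005
t 18.7833 [0.6024 0.2363 0.2432] [ 0.8  0.  -1.9]
[ 0.45  0.87 -0.18] [-0.008  0.002 -0.001] deg 0.5 mm 100
[0.5  0.86 0.  ] [0. 0. 0.] deg 0.0 mm 99
[0.89 0.55 0.  ] [0. 0. 0.] deg 0.0 mm 104
[0.97 0.26 0.1 ] [0.    0.    0.134] deg 8.0 mm 100
[1.   0.02 0.1 ] [0. 0. 0.] deg 0.0 mm 101
[ 0.83 -0.2   0.2 ] [0. 0. 0.] deg 0.0 mm 88
[ 0.48 -0.22  0.5 ] [0. 0. 0.] deg 0.0 mm 73
[[283. 178.]
 [283. 191.]]
```

View pics/w4.png

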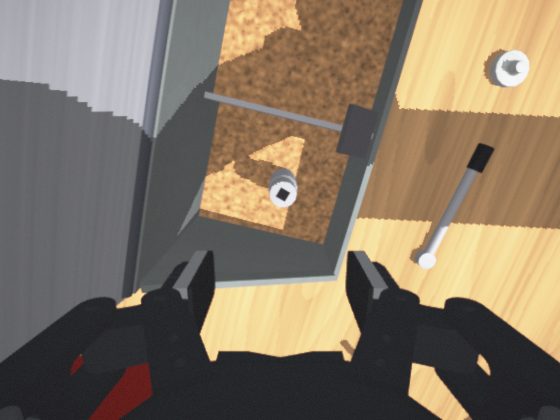

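The wrist view shows the socket standing upright on the left pad, its top at (284,194) against a predicted (283,191). On to the bowl.

>>> {"api": "carry_out", "payload": {
  "steps": [0.45,0.87,-0.18,0,0,0,0.8,0.45,0.87,-0.18,0,0,0,0.8,0.45,0.87,-0.18,0,0,0,0.8,0.45,0.87,-0.18,0,0,0,0.8,0.45,0.87,-0.18,0,0,0,0.8]
}}

```text
t: 19.25
tool_pos: [0.528, 0.1693, 0.2572]
orientation: [[0.257, -0.966, 0.001], [-0.966, -0.257, 0.0], [-0.0, -0.001, -1.0]]
wrist_force: [0.3, -0.1, 0.4]
finger_gap: 0.0769
grip_force: 0.0
```

>>> {"api": "carry_out", "payload": {
  "steps": [0.5,0.86,0,0,0,0,0.8,0.5,0.86,0,0,0,0,0.8,0.5,0.86,0,0,0,0,0.8,0.5,0.86,0,0,0,0,0.8,0.5,0.86,0,0,0,0,0.8]
}}

```text
t: 19.67
tool_pos: [0.4583, 0.0995, 0.2567]
orientation: [[0.257, -0.966, 0.0], [-0.966, -0.257, 0.0], [0.0, -0.0, -1.0]]
wrist_force: [0.2, 0.9, -0.2]
finger_gap: 0.077
grip_force: 0.0
```

>>> {"api": "carry_out", "payload": {
  "steps": [0.89,0.55,0,0,0,0,0.8,0.89,0.55,0,0,0,0,0.8,0.89,0.55,0,0,0,0,0.8,0.89,0.55,0,0,0,0,0.8,0.89,0.55,0,0,0,0,0.8]
}}

```text
t: 20.08
tool_pos: [0.4288, -0.0007, 0.2565]
orientation: [[0.256, -0.967, 0.0], [-0.967, -0.256, 0.0], [-0.0, -0.0, -1.0]]
wrist_force: [-0.3, -0.3, -0.4]
finger_gap: 0.0767
grip_force: 0.0
```

>>> {"api": "carry_out", "payload": {
  "steps": [0.97,0.26,0.1,0,0,0.134,0.8,0.97,0.26,0.1,0,0,0.134,0.8,0.97,0.26,0.1,0,0,0.134,0.8,0.97,0.26,0.1,0,0,0.134,0.8,0.97,0.26,0.1,0,0,0.134,0.8]
}}

```text
t: 20.5
tool_pos: [0.4289, -0.1008, 0.2462]
orientation: [[0.118, -0.993, -0.001], [-0.993, -0.118, 0.0], [-0.0, 0.001, -1.0]]
wrist_force: [0.2, 0.7, -0.1]
finger_gap: 0.0771
grip_force: 0.0
```

>>> {"api": "carry_out", "payload": {
  "steps": [1,0.02,0.1,0,0,0,0.8,1,0.02,0.1,0,0,0,0.8,1,0.02,0.1,0,0,0,0.8,1,0.02,0.1,0,0,0,0.8,1,0.02,0.1,0,0,0,0.8]
}}

```text
t: 20.92
tool_pos: [0.4389, -0.2, 0.2363]
orientation: [[0.119, -0.993, -0.0], [-0.993, -0.119, 0.001], [-0.001, 0.0, -1.0]]
wrist_force: [-0.4, 0.3, -0.6]
finger_gap: 0.077
grip_force: 0.0
```

>>> {"api": "carry_out", "payload": {
  "steps": [0.83,-0.2,0.2,0,0,0,0.8,0.83,-0.2,0.2,0,0,0,0.8,0.83,-0.2,0.2,0,0,0,0.8,0.83,-0.2,0.2,0,0,0,0.8,0.83,-0.2,0.2,0,0,0,0.8]
}}

```text
t: 21.33
tool_pos: [0.4684, -0.2793, 0.217]
orientation: [[0.12, -0.993, 0.001], [-0.993, -0.12, 0.001], [-0.001, -0.001, -1.0]]
wrist_force: [-0.7, 0.9, 0.1]
finger_gap: 0.0767
grip_force: 0.0
```

>>> {"api": "carry_out", "payload": {
  "steps": [0.48,-0.22,0.3,0,0,0,0.8,0.48,-0.22,0.3,0,0,0,0.8,0.48,-0.22,0.3,0,0,0,0.8,0.48,-0.22,0.3,0,0,0,0.8,0.48,-0.22,0.3,0,0,0,0.8]
}}

```text
t: 21.75
tool_pos: [0.4959, -0.3243, 0.1885]
orientation: [[0.121, -0.993, 0.003], [-0.993, -0.121, -0.0], [0.001, -0.003, -1.0]]
wrist_force: [-0.3, 0.0, 0.3]
finger_gap: 0.0769
grip_force: 0.0
```

```bash
python3 - <<'E'
from h import *
s=manip.read_state();print(s["joints"].round(2),s["finger_gap"]);yb=-1.45
plan([([.4983,-.325,.09],down(yb)),([.4983,-.325,.014],down(yb))])
d=manip.snapshot("wrist");im=d["frame"][:,:,::-1].copy()
print(proj(d,[[.4983,-.325,.044],[.4983,-.325,0]]).round(1))
a=np.arange(0,6.28,.1);c=proj(d,np.c_[.4983+.026*np.cos(a),-.325+.026*np.sin(a),a*0+.044]).round().astype(int)
for u,v in c: cv2.circle(im,(int(u),int(v)),0,(255,0,255),-1)
cv2.imwrite("pics/w5.png",im)
E
```

```text
[-0.32  0.35  0.14 -0.   -1.35  0.44] 0.07693343305341985
t 21.75 [ 0.4959 -0.3243  0.1885] [-0.3  0.   0.3]
[ 0.01 -0.02  0.98] [-0.003 -0.001  0.001] deg 0.2 mm 99
[0.   0.   0.76] [0. 0. 0.] deg 0.0 mm 76
[[277.9 194.7]
 [278.3 185.2]]
```

View pics/w5.png

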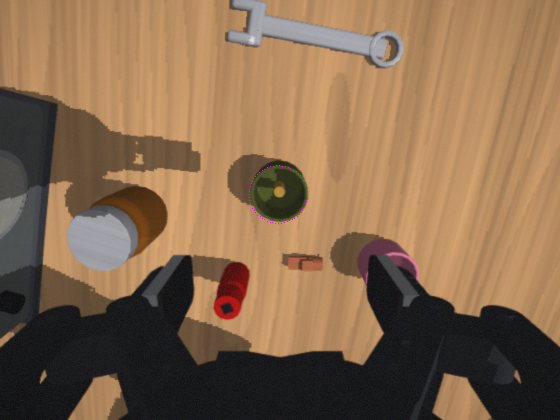

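The wrist view shows the olive bowl at (279,193), matching the overlaid rim prediction. Descending to grip it.

>>> {"api": "carry_out", "payload": {
  "steps": [0.01,-0.02,0.3,0,0,0,0.8,0.01,-0.02,0.6,0,0,0,0.8,0.01,-0.02,0.95,0,0,0,0.8,0.01,-0.02,0.98,0,0,0,0.8,0.01,-0.02,0.98,0,0,0,0.8]
}}

```text
t: 22.22
tool_pos: [0.4967, -0.3253, 0.0888]
orientation: [[0.12, -0.993, -0.002], [-0.993, -0.12, 0.001], [-0.001, 0.002, -1.0]]
wrist_force: [-0.2, -0.7, 1.6]
finger_gap: 0.0771
grip_force: 0.0
```

```bash
python3 - <<'E'
from h import *
plan([([.4983,-.325,.014],down(-1.45))])
E
```

```text
t 22.2167 [ 0.4967 -0.3253  0.0888] [-0.2 -0.7  1.6]
[-0.   -0.02  0.75] [ 0.001  0.001 -0.   ] deg 0.1 mm 75
```

>>> {"api": "carry_out", "payload": {
  "steps": [0,-0.01,0.25,0,0,0,0.8,0,-0.01,0.5,0,0,0,0.8,0,-0.01,0.7,0,0,0,0.8,0,-0.01,0.75,0,0,0,0.7,0,-0.01,0.75,0,0,0,0.5],
  "force": 25
}}

```text
t: 22.63
tool_pos: [0.4994, -0.3263, 0.0154]
orientation: [[0.12, -0.993, 0.002], [-0.993, -0.12, -0.001], [0.001, -0.002, -1.0]]
wrist_force: [0.6, 0.3, 0.3]
finger_gap: 0.0645
grip_force: 0.0
```

>>> {"api": "carry_out", "payload": {
  "steps": [0,0,0,0,0,0,0.3,0,0,0,0,0,0,0.1,0,0,0,0,0,0,-1,0,0,0,0,0,0,-1,0,0,0,0,0,0,-1]
}}

```text
t: 23.05
tool_pos: [0.5004, -0.3271, 0.0173]
orientation: [[0.12, -0.993, 0.005], [-0.993, -0.12, -0.002], [0.003, -0.005, -1.0]]
wrist_force: [-0.8, 0.4, 6.2]
finger_gap: 0.0498
grip_force: 25.9
```

```bash
python3 - <<'E'
from h import *
s=manip.read_state();print(s["finger_gap"],s["grip_force"])
y=-1.45;p=s["tool_pos"]
plan([(p+[0,0,.09],down(y)),([.45,-.26,.17],down(y)),([.42,-.18,.23],down(y)),([.41,-.09,.26],down(y)),([.43,.0,.27],down(y)),([.50,.06,.27],down(y)),([.56,.10,.27],down(y)),([.6048,.0994,.21],down(y))])
E
```

```text
0.04978751013664637 25.90906602301402
t 23.05 [ 0.5004 -0.3271  0.0173] [-0.8  0.4  6.2]
[ 0.  -0.  -0.9] [-0.005 -0.003 -0.   ] deg 0.3 mm 90
[-0.73  0.42 -0.63] [0. 0. 0.] deg 0.0 mm 105
[-0.83  0.2  -0.6 ] [0. 0. 0.] deg 0.0 mm 104
[-0.91 -0.01 -0.3 ] [0. 0. 0.] deg 0.0 mm 95
[-0.87 -0.31 -0.1 ] [0. 0. 0.] deg 0.0 mm 93
[-0.51 -0.77  0.  ] [0. 0. 0.] deg 0.0 mm 92
[-0.32 -0.64  0.  ] [0. 0. 0.] deg 0.0 mm 72
[ 0.06 -0.44  0.6 ] [0. 0. 0.] deg 0.0 mm 75
```

>>> {"api": "carry_out", "payload": {
  "steps": [0,0,-0.2,0,0,0,-1,0,0,-0.5,0,0,0,-1,0,0,-0.9,0,0,0,-1,0,0,-0.9,0,0,0,-1,0,0,-0.9,0,0,0,-1]
}}

```text
t: 23.47
tool_pos: [0.501, -0.3272, 0.1086]
orientation: [[0.12, -0.993, 0.009], [-0.993, -0.12, -0.003], [0.004, -0.009, -1.0]]
wrist_force: [-0.3, -0.2, -1.7]
finger_gap: 0.0503
grip_force: 26.5
```

>>> {"api": "carry_out", "payload": {
  "steps": [-0.2,0.14,-0.2,0,0,0,-1,-0.45,0.28,-0.4,0,0,0,-1,-0.73,0.42,-0.63,0,0,0,-1,-0.73,0.42,-0.63,0,0,0,-1,-0.73,0.42,-0.63,0,0,0,-1]
}}

```text
t: 23.88
tool_pos: [0.4483, -0.258, 0.1689]
orientation: [[0.121, -0.993, 0.005], [-0.993, -0.121, -0.0], [0.001, -0.005, -1.0]]
wrist_force: [-0.3, 0.1, -2.7]
finger_gap: 0.0504
grip_force: 26.6
```

>>> {"api": "carry_out", "payload": {
  "steps": [-0.25,0.05,-0.2,0,0,0,-1,-0.5,0.1,-0.4,0,0,0,-1,-0.83,0.2,-0.6,0,0,0,-1,-0.83,0.2,-0.6,0,0,0,-1,-0.83,0.2,-0.6,0,0,0,-1]
}}

```text
t: 24.3
tool_pos: [0.4187, -0.178, 0.2274]
orientation: [[0.121, -0.993, 0.003], [-0.993, -0.121, 0.001], [-0.0, -0.003, -1.0]]
wrist_force: [-0.4, -1.4, -0.4]
finger_gap: 0.0503
grip_force: 26.6
```

>>> {"api": "carry_out", "payload": {
  "steps": [-0.3,0,-0.1,0,0,0,-1,-0.6,0,-0.2,0,0,0,-1,-0.91,0,-0.3,0,0,0,-1,-0.91,0,-0.3,0,0,0,-1,-0.91,0,-0.3,0,0,0,-1]
}}

```text
t: 24.72
tool_pos: [0.4077, -0.0878, 0.2561]
orientation: [[0.121, -0.993, -0.0], [-0.993, -0.121, 0.0], [-0.0, 0.0, -1.0]]
wrist_force: [-0.8, -0.8, -1.1]
finger_gap: 0.0503
grip_force: 26.6
```

>>> {"api": "carry_out", "payload": {
  "steps": [-0.3,-0.1,0,0,0,0,-1,-0.6,-0.2,-0.1,0,0,0,-1,-0.87,-0.31,-0.1,0,0,0,-1,-0.87,-0.31,-0.1,0,0,0,-1,-0.87,-0.31,-0.1,0,0,0,-1]
}}

```text
t: 25.13
tool_pos: [0.4281, 0.0016, 0.2654]
orientation: [[0.12, -0.993, -0.002], [-0.993, -0.12, -0.001], [0.001, 0.002, -1.0]]
wrist_force: [-0.7, -1.1, -0.6]
finger_gap: 0.0504
grip_force: 26.6
```

>>> {"api": "carry_out", "payload": {
  "steps": [-0.2,-0.25,0,0,0,0,-1,-0.4,-0.5,0,0,0,0,-1,-0.51,-0.77,0,0,0,0,-1,-0.51,-0.77,0,0,0,0,-1,-0.51,-0.77,0,0,0,0,-1]
}}

```text
t: 25.55
tool_pos: [0.4988, 0.0604, 0.2649]
orientation: [[0.118, -0.993, -0.003], [-0.993, -0.118, -0.002], [0.001, 0.003, -1.0]]
wrist_force: [-0.7, 0.2, -1.5]
finger_gap: 0.0503
grip_force: 26.8
```

>>> {"api": "carry_out", "payload": {
  "steps": [-0.15,-0.3,0,0,0,0,-1,-0.32,-0.64,0,0,0,0,-1,-0.32,-0.64,0,0,0,0,-1,-0.32,-0.64,0,0,0,0,-1,-0.32,-0.64,0,0,0,0,-1]
}}

```text
t: 25.97
tool_pos: [0.5576, 0.0994, 0.2667]
orientation: [[0.118, -0.993, -0.0], [-0.993, -0.118, -0.001], [0.001, 0.0, -1.0]]
wrist_force: [-0.5, 0.8, -1.1]
finger_gap: 0.0501
grip_force: 26.9
```

```bash
python3 - <<'E'
from h import *
s=manip.read_state();print(s["finger_gap"],s["grip_force"]);y=-1.45
L=CH+RC@[-.01,-.0675,0]
plan([([L[0],L[1],.19],down(y)),([L[0],L[1],.10],down(y))])
E
```

```text
0.05009005183684209 26.93716837791726
t 25.9667 [0.5576 0.0994 0.2667] [-0.5  0.8 -1.1]
[ 0.06 -0.47  0.77] [ 0.    -0.001 -0.002] deg 0.1 mm 90
[0.  0.  0.9] [0. 0. 0.] deg 0.0 mm 90
```

>>> {"api": "carry_out", "payload": {
  "steps": [0.03,-0.25,0.2,0,0,0,-1,0.06,-0.47,0.4,0,0,0,-1,0.06,-0.47,0.6,0,0,0,-1,0.06,-0.47,0.77,0,0,0,-1,0.06,-0.47,0.77,0,0,0,-1]
}}

```text
t: 26.38
tool_pos: [0.6028, 0.0989, 0.1869]
orientation: [[0.118, -0.993, -0.005], [-0.993, -0.118, -0.001], [0.0, 0.006, -1.0]]
wrist_force: [-0.7, 0.3, -2.1]
finger_gap: 0.0503
grip_force: 27.0
```

>>> {"api": "carry_out", "payload": {
  "steps": [0,0,0.2,0,0,0,-1,0,0,0.4,0,0,0,-1,0,0,0.6,0,0,0,-1,0,0,0.8,0,0,0,-1,0,0,0.9,0,0,0,-1]
}}

```text
t: 26.8
tool_pos: [0.6043, 0.0997, 0.1]
orientation: [[0.119, -0.993, 0.0], [-0.993, -0.119, 0.0], [-0.0, -0.0, -1.0]]
wrist_force: [-0.2, 0.6, -1.6]
finger_gap: 0.05
grip_force: 27.0
```

```bash
python3 - <<'E'
from h import *
y=-1.45;L=CH+RC@[-.01,-.0675,0]
plan([([L[0],L[1],.09],down(y))])
E
```

```text
t 26.8 [0.6043 0.0997 0.1   ] [-0.2  0.6 -1.6]
[ 0.  -0.   0.1] [-0.     0.    -0.002] deg 0.1 mm 10
```

>>> {"api": "carry_out", "payload": {
  "steps": [0,0,0.02,0,0,0,-1,0,0,0.04,0,0,0,-1,0,0,0.06,0,0,0,-1,0,0,0.08,0,0,0,-1,0,0,0.08,0,0,0,-1]
}}

```text
t: 27.22
tool_pos: [0.6057, 0.1007, 0.0931]
orientation: [[0.119, -0.993, 0.002], [-0.993, -0.119, 0.001], [-0.0, -0.002, -1.0]]
wrist_force: [-0.3, -0.0, -1.2]
finger_gap: 0.0505
grip_force: 27.0
```

>>> {"api": "carry_out", "payload": {
  "steps": [0,0,0.01,0,0,0,-1,0,0,0.02,0,0,0,-1,0,0,0.03,0,0,0,-1,0,0,0.03,0,0,0,-1,0,0,0.03,0,0,0,-1]
}}

```text
t: 27.63
tool_pos: [0.6054, 0.1006, 0.0894]
orientation: [[0.12, -0.993, 0.001], [-0.993, -0.12, 0.0], [0.0, -0.001, -1.0]]
wrist_force: [0.2, -0.2, -0.9]
finger_gap: 0.0503
grip_force: 27.0
```

>>> {"api": "carry_out", "payload": {
  "steps": [0,0,0.01,0,0,0,-1,0,0,0.02,0,0,0,-1,0,0,0.03,0,0,0,-1,0,0,0.04,0,0,0,-1,0,0,0.04,0,0,0,-1]
}}

```text
t: 28.05
tool_pos: [0.6052, 0.1006, 0.0851]
orientation: [[0.119, -0.993, 0.001], [-0.993, -0.119, 0.0], [-0.0, -0.001, -1.0]]
wrist_force: [-0.9, -0.8, -1.1]
finger_gap: 0.0505
grip_force: 27.0
```

>>> {"api": "carry_out", "payload": {
  "steps": [0,0,0.01,0,0,0,-1,0,0,0.02,0,0,0,-1,0,0,0.02,0,0,0,-1,0,0,0.02,0,0,0,-1,0,0,0.02,0,0,0,-1]
}}

```text
t: 28.47
tool_pos: [0.6054, 0.1006, 0.0834]
orientation: [[0.119, -0.993, 0.001], [-0.993, -0.119, 0.0], [-0.0, -0.001, -1.0]]
wrist_force: [-0.8, 0.1, -1.6]
finger_gap: 0.05
grip_force: 27.0
```

>>> {"api": "carry_out", "payload": {
  "steps": [0,0,0.01,0,0,0,-1,0,0,0.02,0,0,0,-1,0,0,0.03,0,0,0,-1,0,0,0.03,0,0,0,-1,0,0,0.03,0,0,0,-1]
}}

```text
t: 28.88
tool_pos: [0.6054, 0.1006, 0.0803]
orientation: [[0.119, -0.993, 0.001], [-0.993, -0.119, 0.0], [-0.0, -0.001, -1.0]]
wrist_force: [0.1, -0.3, -1.0]
finger_gap: 0.0505
grip_force: 27.0
```

>>> {"api": "carry_out", "payload": {
  "steps": [0,0,0.01,0,0,0,-1,0,0,0.02,0,0,0,-1,0,0,0.02,0,0,0,-1,0,0,0.02,0,0,0,-1,0,0,0.02,0,0,0,-1]
}}

```text
t: 29.3
tool_pos: [0.6055, 0.1006, 0.0784]
orientation: [[0.119, -0.993, 0.001], [-0.993, -0.119, 0.0], [-0.0, -0.001, -1.0]]
wrist_force: [-0.1, -0.1, -0.4]
finger_gap: 0.0501
grip_force: 27.0
```

>>> {"api": "carry_out", "payload": {
  "steps": [0,0,0.01,0,0,0,-1,0,0,0.02,0,0,0,-1,0,0,0.02,0,0,0,-1,0,0,0.02,0,0,0,-1,0,0,0.02,0,0,0,-1]
}}

```text
t: 29.72
tool_pos: [0.6055, 0.1006, 0.0765]
orientation: [[0.119, -0.993, 0.001], [-0.993, -0.119, 0.0], [-0.0, -0.001, -1.0]]
wrist_force: [0.6, 1.1, -0.0]
finger_gap: 0.0502
grip_force: 27.1
```

>>> {"api": "carry_out", "payload": {
  "steps": [0,0,0.01,0,0,0,-1,0,0,0.02,0,0,0,-1,0,0,0.02,0,0,0,-1,0,0,0.02,0,0,0,-1,0,0,0.02,0,0,0,-1]
}}

```text
t: 30.13
tool_pos: [0.6055, 0.1007, 0.0746]
orientation: [[0.12, -0.993, 0.002], [-0.993, -0.12, 0.0], [-0.0, -0.002, -1.0]]
wrist_force: [-0.5, 0.6, 1.6]
finger_gap: 0.0505
grip_force: 27.1
```

>>> {"api": "carry_out", "payload": {
  "steps": [0,0,0.01,0,0,0,-1,0,0,0.01,0,0,0,-1,0,0,0.01,0,0,0,-1,0,0,0.01,0,0,0,-1,0,0,0.01,0,0,0,-1]
}}

```text
t: 30.55
tool_pos: [0.6056, 0.1006, 0.0736]
orientation: [[0.12, -0.993, 0.002], [-0.993, -0.12, 0.0], [-0.0, -0.002, -1.0]]
wrist_force: [-0.3, 0.6, 2.2]
finger_gap: 0.0503
grip_force: 27.2
```

The force has risen about 3.5 N and is still climbing, so the bowl is on the pad. Releasing and retreating.

>>> {"api": "carry_out", "payload": {
  "steps": [0,0,0,0,0,0,0.25,0,0,0,0,0,0,0.35,0,0,0,0,0,0,0.5,0,0,0,0,0,0,0.65,0,0,0,0,0,0,0.7]
}}

```text
t: 30.97
tool_pos: [0.6053, 0.1005, 0.0732]
orientation: [[0.119, -0.993, 0.001], [-0.993, -0.119, 0.0], [0.0, -0.001, -1.0]]
wrist_force: [-0.2, 0.4, -0.8]
finger_gap: 0.0721
grip_force: 0.0
```

>>> {"api": "carry_out", "payload": {
  "steps": [0,0,-0.05,0,0,0,0.7,0,0,-0.2,0,0,0,0.7,0,0,-0.5,0,0,0,0.7,0,0,-0.8,0,0,0,0.7,0,0,-1,0,0,0,0.7]
}}

```text
t: 31.38
tool_pos: [0.6062, 0.1005, 0.177]
orientation: [[0.12, -0.993, 0.005], [-0.993, -0.12, 0.001], [0.0, -0.005, -1.0]]
wrist_force: [0.1, 0.3, 0.6]
finger_gap: 0.0724
grip_force: 0.0
```

>>> {"api": "carry_out", "payload": {
  "steps": [0,0,-0.2,0,0,0,0.7,0,0,-0.5,0,0,0,0.7,0,0,-0.8,0,0,0,0.7,0,0,-1,0,0,0,0.7,0,0,-1,0,0,0,0.7]
}}

```text
t: 31.8
tool_pos: [0.607, 0.1005, 0.2795]
orientation: [[0.119, -0.993, 0.011], [-0.993, -0.119, 0.002], [-0.001, -0.011, -1.0]]
wrist_force: [-0.5, -0.5, 0.2]
finger_gap: 0.0725
grip_force: 0.0
```

```bash
python3 - <<'E'
from h import *
plan([]);L=CH+RC@[-.01,-.0675,0];S=CH+RC@[-.01,.0675,0]
d=manip.snapshot("wrist");e=manip.snapshot("side")
a=d["frame"][:,:,::-1];b=e["frame"][190:400,130:330,::-1]
b=cv2.resize(b,(400,420));m=np.hstack([a[:,100:500],b]);cv2.imwrite("pics/f.png",m)
print(proj(d,[L+[0,0,.10],L+[0,0,.06],S+[0,0,.09]]).round()-[100,0])
E
```

```text
t 31.8 [0.607  0.1005 0.2795] [-0.5 -0.5  0.2]
[[184. 187.]
 [184. 180.]
 [173. 302.]]
```

View pics/f.png

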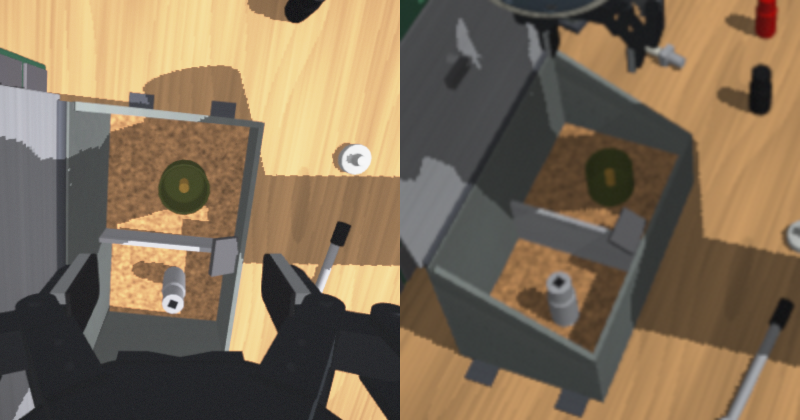

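The last picture shows the bowl upright at (184,187) on the right pad and the socket upright at (173,302) on the left one. The lid is open and the robot touches nothing.

```bash
python3 -c "
from cell import manip
print(manip.job_done())"
```

```text
the job is handed in; nothing more can be done
None
```

I gave the latch its quarter turn and the lid swung fully open. The socket was set on the left pad, then the bowl on the right pad, each let go only after I felt it touch. The last pictures show both standing upright, and the job was handed in at about 32 s; no verdict was returned.

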